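# Index the inspection table, then lift out and turn the ball dish

## Robot

A 7-joint arm with a two-finger parallel gripper is mounted at the origin on a cart in front of the work surface, level with it; the furniture and walls round the work are solid. World frame = base frame: x ahead of the robot, y to its left, z up, the work surface at z = 0. Lengths are in m, angles in rad, forces in N, time in s.
With the tool pointing down it reaches from about 0.35 to 0.9 m from the base axis. Payload 8.1 kg.
Tool frame: the origin (TCP) lies on the centre line of the jaws, within the pads' length; the fingertips stand arm.tips_ahead ahead of it and the grasp point (between the pads) lies 8 mm behind it (arm.tips_ahead is the distance from the TCP to the fingertips, in m); z points along the fingers, y is the direction in which the jaws open and shut (so a half turn about z gives the same grasp; the last joint's range is limited). The gripper opens to 92 mm and grips with 3 to 60 N. Pads are 19 mm wide; open, the fingers measure 130 mm over their backs; the gripper's body (75 mm by 190 mm) begins 47 mm behind the grasp point.
Start: joints at [-1.329, 0.434, 0.025, 1.573, -0.012, 1.134, -0.075], TCP at [0.211, 0.588, 0.238] pointing down, gripper open.
Joint ranges: [-2.62, 2.62], [-0.44, 2.09], [-1.27, 1.32], [0.08, 2.57], [-1.32, 4.46], [0.12, 2], [-2.74, 2.74]. Speed limits (rad/s): [2.22, 2.22, 3.01, 3.01, 3.14, 3.14, 3.14].

## Interface

Orientations are given as a rotation vector (axis times angle).
In Python, from cell import arm gives the robot as it stands. The module is installed in compiled form; this text tells all that it offers.
- The arm moves only by the tool jog_arm, never from a script. Its argument "moves" is a list of rows, each an object with "twist": the turn, a rotation vector about the tool's x, y, z in units of 10 degrees (1.0 is 10 degrees), a list of three; "xyz": the shift along the tool's x, y, z in units of 60 mm (1.0 is 60 mm), a list of three; "grip": the closure, from -1 (fully open) to 1 (shut). A call has 1 to 5 rows; each row is the pose to reach, as a shift and turn from the pose commanded when the call began, along the tool's axes at that moment; what a row does not reach only later rows make up. A row lasts 1/8 s, in which the tool goes at most 62.5 mm and 10.7 degrees, less where a joint would pass 70% of its speed; a pose out of reach is approached as far as the arm can. A call with a gripper value outside its range is refused whole. The fingers move at their own pace and stop on an object; "force" is the grip in N (left out, the last holds). Time passes only in rows, so rows that repeat a pose let the fingers close. It gives the time, the measured TCP pose, the force and the opening at its end, in the units of the state.
- arm.observe(): the state, without advancing time (a new reading comes with each control period).
- arm.get_image(name): name is "side" or "top" or "wrist"; returns the picture (384x512x3 uint8, blue, green, red); there is no depth.
- arm.camera_params(name): a dict with "mtx" (3x3 intrinsics, pixels), "T" (4x4, takes a point from camera to world coordinates); the wrist camera has in their place "T_tool_cam" (4x4, takes a point from camera to tool coordinates, whose origin is the TCP and whose axes are the flange's). Camera axes: x right, y down, z forward; pixel columns grow to the right and rows downward; lengths in m; the calibration is good to about 2 mm. A picture is of the moment at which its call begins: read the wrist's pose just before it. camera_params takes no time and is no camera call.
- arm.sign_off(): hands the job in, once; it reports no verdict.
The state is a dict: "clock": time; "joints": joint angles; "dq": joint speeds; "joint_efforts": joint torques, N m; "position": TCP position; "ee_rot": TCP orientation; "force": force on the tool from outside, world axes, zero at the start; "ft_torque": the same for the moment, N m; "width": opening from 0.0 (shut) to 1.0 (fully open).
Only numpy, scipy, OpenCV 4.12 (cv2) and the standard library are available. Lean on these libraries where they do the work, as an engineer would, in place of code of your own. Each camera call takes 0.05 s, during which the arm holds its last target. There are 200 camera calls.

## Task

The bearing ball in the white dish has been inspected under the lens. Turn the indexing table clockwise (seen from above; its black peg is the handle) to its next click position, so that the dish comes to the front by the yellow arrow; then lift the dish straight out of its nest by its handle bar, about 8 cm clear of the table, and only there, in the air above the nest, give it a quarter turn clockwise (seen from above) so that the handle's red end points the way the yellow arrow points. All the way keep the dish level and the ball near its middle, away from the rim, and leave the things lying about alone; finish while still holding the dish still in the air: do not put it down or let go.

Things in the scene. Friction and masses are not known exactly. Their poses are not given: they have to be found in the camera images.
- indexer: Fixed grey base of the indexing table. Origin on the bench under the spindle; z up; -x is the front, where a tongue carries a yellow arrow pointing along -x, 140 to 172 mm out. On it turns an aluminium disc, radius 130 mm, top 32 mm above the bench, with three ring nests and a black peg, a quarter turn apart, 85 mm from the spindle. A detent block and knob, 23 mm high, stand at its edge toward (-x, +y).
- turntable (a joint): Angle of the disc, rad; grows clockwise seen from above. 0: dish under the lens (start, a click position); 1.571: next click position, dish in front by the arrow. Both are stops held by an over-centre spring: it resists with about 0.3 N m (4 N at the peg) until half-way, then pulls on as strongly into the next click and holds it there. It does not turn past 0 or 1.571.
- peg_grip (a point): On the axis of the upright black round peg on the disc (diameter 16 mm, top 52 mm above the disc's top), 32 mm above the disc's top: where to grip or push it. 85 mm from the spindle, opposite the dish: at joint 0 toward the indexer's +y, at 1.571 toward its +x.
- spindle (a point): On the spindle axis of the disc, at the height of the disc's top (32 mm above the bench). Fixed.
- unload_spot (a point): Fixed point in front of the spindle (85 mm toward the indexer's -x), at the height of the disc's top: here is the centre of the dish's nest when the table stands at 1.571. Axes as the indexer's.
- nest (a point): Centre of the nest that holds the dish, at the disc's top; moves with the disc. The nest is a ring 4 mm high that the dish's foot (radius 30 mm) stands in with 4 mm of play; lift straight up.
- dish: White dish, 90 mm across, 24 mm deep, about 180 g, with a handle. Origin at the centre of its underside; z up when level; x along the handle bar toward its red end. The inside is a cone, 8 degrees out to 22 mm from the middle, then 20 degrees to the rim. At the start its red end points within 0.25 rad of the indexer's +x; it turns with the disc.
- dish_grip (a point): Centre of the dish's handle bar, 84 mm above the dish's underside, straight above its middle: the grasp point. The bar runs along x, 100 mm long, 13 mm wide (y), 18 mm high, on a post at each end 48 mm from the middle; grey, red at the +x end. 49 mm free between bar and ball. Axes as the dish's.
- dish_middle (a point): On the dish's axis 16 mm above its underside: the ball's centre rests here. Axes as the dish's.
- dish_red (a point): Red end of the handle bar, 48 mm from the dish's middle along its x axis, 84 mm above its underside.
- ball_center (a point): Centre of the loose steel ball in the dish, diameter 20 mm, about 33 g.
- sandblock: Bystander: cork sanding block, 60x111x30 mm, lying on the bench to the left. Leave alone.
- tape: Bystander: yellow tape measure, 38x102x65 mm, standing on the bench to the right. Leave alone.
- marker: Bystander: blue marker pen, 14x135x14 mm, lying on the bench at the back left. Leave alone.
- lens (a point): Lower end of the black lens barrel (radius 22 mm, from 146 to 203 mm above the bench), fixed over the dish's start place, 95 mm toward the indexer's -y from the spindle; its steel post stands 170 mm out on the same side, 208 mm tall. Keep clear of it.

How it is judged:
On the way, in this order (a step that is already met when the one before it is completed fails the run):
1. the table is indexed to the next click position with the dish still in its nest and the ball in its middle (value of joint turntable between 1.47 and 1.66 rad and distance between dish and nest below 0.008 m and horizontal distance between ball_center and dish_middle below 0.015 m), for 0.2 s.
2. the dish is lifted clear above its nest, not yet turned, with the ball in its middle (z of dish in the frame of unload_spot above 0.03 m and horizontal distance between dish and unload_spot below 0.05 m and angle between the x axis of dish and the x axis of indexer, either way round above 1 rad and horizontal distance between ball_center and dish_middle below 0.02 m), for 0.1 s.
At the end, for the whole second after the job is handed in: Table at its next click (1.47 to 1.66 rad); dish still, held by the fingers alone, 50 to 160 mm above the disc, within 40 mm of the unload spot, red end along the yellow arrow within 10 degrees, level within 0.1 rad; ball within 12 mm of its middle (value of joint turntable between 1.47 and 1.66 rad and z of dish in the frame of unload_spot between 0.05 and 0.16 m and horizontal distance between dish and unload_spot below 0.04 m and angle between the x axis of dish and the x axis of indexer, either way round below 0.17 rad and x of dish_red in the frame of unload_spot below 0 m and angle between dish's own z axis and vertical below 0.1 rad and horizontal distance between ball_center and dish_middle below 0.012 m and distance between ball_center and dish_middle below 0.015 m and contact force between the fingers and dish above 1 N and contact force between dish and indexer below 0.05 N and linear speed of dish below 0.03 m/s); the arm keeps its last pose, push and grip.
It fails at once if the ball rolls out to the steep part of the dish near the rim (more than 28 mm off the middle) or leaves it (distance between ball_center and dish_middle above 0.028 m).
It fails at once if the dish is tilted more than 0.25 rad (angle between dish's own z axis and vertical above 0.25 rad).
It fails at once if a bystander is moved more than 20 mm (distance of any of sandblock, tape, marker from where it was at the start of the episode above 0.02 m).
It also fails if it takes over 61 s, if anything falls off the work surface, if the arm or the gripper's body presses on something with over 40 N, if the wrist force passes 120 N, or if a joint passes its speed limit or range.

## Working session

There is one attempt and no reset: what is moved stays moved. The work goes in short steps, Python scripts to look and compute and a tool call to move; the robot and the scene stay as the last step left them, time stands still between calls to the robot, and variables do not carry over. Pictures are saved under pics/ and viewed, about 8 in all and at most 12, crops included, and the job is handed in when it is done.

Besides the shell and the picture viewer there is one more tool, called as name([rows], argument=value, ...), one row to a line, values as JSON. jog_arm: Moves the arm, as the interface text tells. Its arguments: {"type":"object","properties":{"moves":{"type":"array","items":{"type":"object","properties":{"twist":{"type":"array","items":{"type":"number"}},"xyz":{"type":"array","items":{"type":"number"}},"grip":{"type":"number"}}}},"force":{"type":"number"}},"required":["moves"]}

```bash
mkdir -p pics
python3 - <<'E'
from cell import arm
import cv2,numpy as np
np.set_printoptions(precision=4,suppress=True)
for n in("side","top"):
    cv2.imwrite(f"pics/{n}0.png",arm.get_image(n)); p=arm.camera_params(n); print(n,p["mtx"],p["T"])
print(arm.camera_params("wrist"),arm.tips_ahead); print(arm.observe())
E
```

```text
side [[381.8864   0.     254.7941]
 [  0.     381.8864 194.8723]
 [  0.       0.       1.    ]] [[-0.9949 -0.0751  0.0674  0.5166]
 [-0.0986  0.5815 -0.8075  0.7089]
 [ 0.0214 -0.8101 -0.5859  0.6852]
 [ 0.      0.      0.      1.    ]]
top [[401.231    0.     252.2192]
 [  0.     401.231  189.6815]
 [  0.       0.       1.    ]] [[-0.0073 -0.9972  0.0745  0.5116]
 [-0.9999  0.0065 -0.0104 -0.0851]
 [ 0.0099 -0.0745 -0.9972  1.1627]
 [ 0.      0.      0.      1.    ]]
{'mtx': array([[327.9121,   0.    , 255.5729],
       [  0.    , 327.9121, 195.706 ],
       [  0.    ,   0.    ,   1.    ]]), 'T_tool_cam': array([[ 0.    , -0.9532, -0.3022,  0.0803],
       [ 1.    , -0.    ,  0.0003,  0.0002],
       [-0.0003, -0.3022,  0.9532, -0.146 ],
       [ 0.    ,  0.    ,  0.    ,  1.    ]])} 0.011
{'clock': 0.1, 'joints': array([-1.3286,  0.4351,  0.025 ,  1.574 , -0.0116,  1.134 , -0.0751]), 'dq': array([ 0.0003, -0.0022, -0.001 , -0.0018, -0.001 , -0.0002,  0.0001]), 'joint_efforts': array([  0.0041, -66.9129,   0.9884, -31.5144,  -0.0606,   0.0375,
         0.    ]), 'position': array([0.2112, 0.5878, 0.237 ]), 'ee_rot': array([-0.539 , -3.0949,  0.0022]), 'force': array([-0.8109,  0.6598,  0.6855]), 'ft_torque': array([-0.0124,  0.0285, -0.0034]), 'width': 0.9982332838198942}
```

View pics/top0.png

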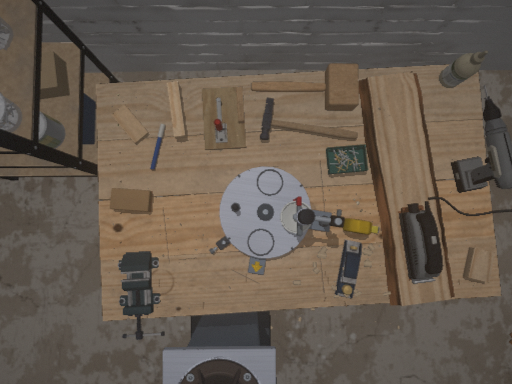

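View pics/side0.png

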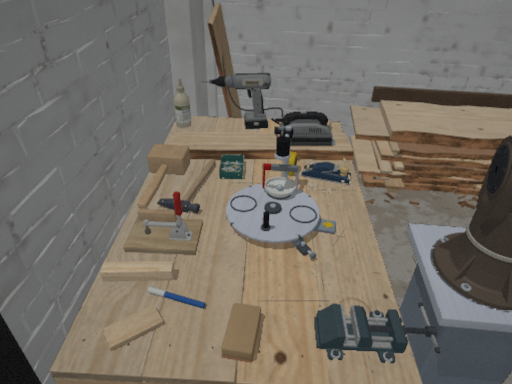

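Top view: disc centred near (265,212), black peg at (236,208), dish (295,217) under the lens, arrow at (257,267) pointing toward the robot. Side view: peg at (266,220), with the red handle end at (267,172).

```bash
cat > h.py <<'E'
import cv2,numpy as np
from cell import arm
from scipy.spatial.transform import Rotation as R
np.set_printoptions(precision=4,suppress=True)
def ray(n,uv,z,T=None):
    p=arm.camera_params(n)
    T=p["T"] if T is None else T
    d=T[:3,:3]@np.linalg.inv(p["mtx"])@np.array([uv[0],uv[1],1.]); o=T[:3,3]
    return o+d*(z-o[2])/d[2]
def wristT():
    s=arm.observe(); M=np.eye(4); M[:3,:3]=R.from_rotvec(s["ee_rot"]).as_matrix(); M[:3,3]=s["position"]
    return M@arm.camera_params("wrist")["T_tool_cam"]
def tri(n1,uv1,n2,uv2):
    A=[];b=[]
    for n,uv in((n1,uv1),(n2,uv2)):
        p=arm.camera_params(n);T=p["T"];d=T[:3,:3]@np.linalg.inv(p["mtx"])@np.array([uv[0],uv[1],1.]);d/=np.linalg.norm(d)
        P=np.eye(3)-np.outer(d,d);A.append(P);b.append(P@T[:3,3])
    return np.linalg.solve(sum(A),sum(b))
def blobs(m,box,amin=8):
    x0,y0,x1,y1=box; k=np.zeros_like(m);k[y0:y1,x0:x1]=m[y0:y1,x0:x1]
    n,l,s,c=cv2.connectedComponentsWithStats(k)
    return [(tuple(np.round(c[i],1)),s[i].tolist()) for i in range(1,n) if s[i][4]>=amin]
E
python3 - <<'E'
from h import *
t=cv2.imread("pics/top0.png");s=cv2.imread("pics/side0.png")
for nm,im,box in(("top",t,(205,155,330,285)),("side",s,(210,120,345,260))):
    h=cv2.cvtColor(im,cv2.COLOR_BGR2HSV)
    H,S,V=[h[...,i] for i in range(3)]
    print(nm,"yel",blobs(((H>20)&(H<32)&(S>150)&(V>120)).astype(np.uint8),box))
    print("red",blobs((((H<6)|(H>174))&(S>150)&(V>70)).astype(np.uint8),box))
    print("dark",blobs((V<50).astype(np.uint8),box))
    x0,y0,x1,y1=box
    m=((S<60)&(V>110)).astype(np.uint8); k=np.zeros_like(m);k[y0:y1,x0:x1]=m[y0:y1,x0:x1]
    c=max(cv2.findContours(k,0,1)[0],key=cv2.contourArea); hull=cv2.convexHull(c)
    e=cv2.fitEllipse(hull); print("disc",e,ray(nm,e[0],.032))
c=np.hstack([cv2.resize(t[160:285,205:330],None,fx=3.2,fy=3.2),cv2.resize(s[130:255,215:340],None,fx=3.2,fy=3.2)])
cv2.imwrite("pics/c1.png",c)
E
```

```text
top yel [((np.float64(256.2), np.float64(266.2)), [252, 262, 9, 9, 48])]
red [((np.float64(298.7), np.float64(200.8)), [297, 198, 4, 7, 25])]
dark [((np.float64(304.1), np.float64(219.1)), [298, 212, 16, 12, 50]), ((np.float64(311.4), np.float64(214.9)), [309, 214, 5, 3, 10])]
disc ((264.77313232421875, 211.7323455810547), (92.05750274658203, 92.35120391845703), 133.75802612304688) [ 0.5335 -0.1317  0.032 ]
side yel [((np.float64(292.1), np.float64(157.5)), [289, 151, 8, 14, 67]), ((np.float64(327.6), np.float64(224.1)), [323, 222, 10, 6, 32])]
red [((np.float64(265.6), np.float64(170.4)), [263, 164, 8, 23, 69])]
dark [((np.float64(256.2), np.float64(124.2)), [245, 120, 23, 9, 146]), ((np.float64(283.8), np.float64(121.4)), [273, 120, 21, 6, 56]), ((np.float64(323.0), np.float64(121.8)), [318, 120, 10, 6, 38]), ((np.float64(296.1), np.float64(141.7)), [275, 128, 57, 29, 602]), ((np.float64(336.8), np.float64(172.2)), [334, 171, 6, 3, 8]), ((np.float64(265.9), np.float64(219.7)), [263, 211, 7, 18, 86])]
disc ((267.0171813964844, 204.68653869628906), (82.67164611816406, 103.89734649658203), 104.52913665771484) [ 0.5528 -0.1487  0.032 ]
```

View pics/c1.png

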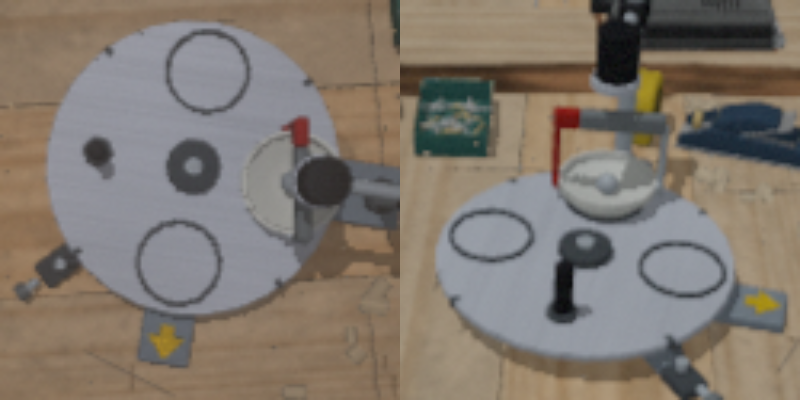

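The crop shows the rear ring nest at about (270,182), the front one at (260.6,242), and the peg top at (235.3,206.9). In the side view the ball sits in the dish middle. Next: the indexer's heading.

Run:
```python
from h import *
f=ray("top",(260.6,242.2),.036);r=ray("top",(270,182.2),.036)
print("front",f,"rear",r,"mid",(f+r)/2,"dist",np.linalg.norm(f-r),"yaw",np.arctan2(*(r-f)[[1,0]]))
S=np.array([.5335,-.1317,.032])
a=ray("top",(256.2,266.2),.01);d=S-a;print("arrow",a,"dist",np.linalg.norm(d[:2]),"yaw",np.arctan2(d[1],d[0]))
p=ray("top",(235.3,206.9),.084);d=p-S;print("peg",p,np.linalg.norm(d[:2]),"yaw",np.arctan2(d[1],d[0])-np.pi/2)
print("peg tri",tri("top",(235.3,206.9),"side",(266.3,211.5)))
yw=np.arctan2(*(r-f)[[1,0]])
print(ray("top",(298.7,200.8),.13),"peg model",S+.085*np.array([-np.sin(yw),np.cos(yw),0]))
print(tri("top",(298.7,200.8),"side",(266,166.5)))
print(R.from_rotvec(arm.observe()["ee_rot"]).as_matrix())
```

```text
front [ 0.4486 -0.1191  0.036 ] rear [ 0.6165 -0.1471  0.036 ] mid [ 0.5326 -0.1331  0.036 ] dist 0.1702116520242269 yaw -0.16533231891580566
arrow [ 0.3796 -0.1068  0.01  ] dist 0.15592064054658916 yaw -0.1603734475674032
peg [ 0.546  -0.0505  0.084 ] 0.08214172560441937 yaw -0.1530704600193622
peg tri [ 0.5478 -0.0505  0.0849]
[ 0.5591 -0.2155  0.13  ] peg model [ 0.5475 -0.0479  0.032 ]
[ 0.5619 -0.2173  0.1153]
[[-0.9411  0.3381 -0.0004]
 [ 0.3381  0.9411 -0.0014]
 [-0.0001 -0.0014 -1.    ]]
```

Spindle is about (0.533,-0.1325), indexer yaw about -0.163, and the peg about (0.547,-0.049). I'll move above the peg, with the tool y axis at yaw about -0.95 so a fixed orientation serves the whole arc.

jog_arm([
  {"xyz": [-0.74, -0.68, 0], "twist": [0, 0, 1], "grip": -1},
  {"xyz": [-1.48, -1.36, 0], "twist": [0, 0, 2], "grip": -1},
  {"xyz": [-2.22, -2.04, 0], "twist": [0, 0, 3], "grip": -1},
  {"xyz": [-2.96, -2.72, 0], "twist": [0, 0, 4], "grip": -1},
  {"xyz": [-3.7, -3.4, 0], "twist": [0, 0, 5], "grip": -1},
])

```text
clock: 0.72
position: [0.3518, 0.3192, 0.2377]
ee_rot: [-1.804, -2.572, -0.0]
force: [1.1, -0.1, 0.2]
width: 0.999
```

```bash
cat >> h.py <<'E'
def go(x,y,z,psi):
    s=arm.observe();M=R.from_rotvec(s["ee_rot"]).as_matrix()
    W=np.array([[-np.sin(psi),np.cos(psi),0],[np.cos(psi),np.sin(psi),0],[0,0,-1]])
    print("t",s["clock"],"pos",s["position"],"psi",np.arctan2(M[1,1],M[0,1]),"F",s["force"],"w",s["width"],"q7",s["joints"][6])
    print("xyz",M.T@(np.array([x,y,z])-s["position"])/.06,"twist",np.degrees(R.from_matrix(M.T@W.T).as_rotvec())/10)
E
python3 -c "
from h import *
go(.547,-.049,.2,-.95)"
```

```text
t 0.725 pos [0.3518 0.3192 0.2377] psi 0.34755103582153607 F [ 1.1251 -0.1144  0.2459] w 0.9994406379403203 q7 -0.4302543806571599
xyz [-6.8788  0.969   0.6266] twist [-0.0007 -0.0006  7.4344]
```

jog_arm([
  {"xyz": [-0.98, 0.14, 0], "twist": [0, 0, 1], "grip": -1},
  {"xyz": [-1.96, 0.28, 0], "twist": [0, 0, 2], "grip": -1},
  {"xyz": [-2.94, 0.42, 0], "twist": [0, 0, 3], "grip": -1},
  {"xyz": [-3.92, 0.55, 0], "twist": [0, 0, 4], "grip": -1},
  {"xyz": [-4.9, 0.69, 0], "twist": [0, 0, 5], "grip": -1},
])

```text
clock: 1.35
position: [0.4922, 0.058, 0.2378]
ee_rot: [-2.721, -1.569, -0.0]
force: [0.7, 1.4, -0.9]
width: 1.0
```

```bash
python3 -c "
from h import *
go(.547,-.049,.19,-.95)"
```

```text
t 1.35 pos [0.4922 0.058  0.2378] psi -0.5246745859354771 F [ 0.7114  1.4462 -0.886 ] w 0.9999469206217639 q7 -0.565656254793907
xyz [-1.0866  1.6836  0.7954] twist [-0.0011 -0.0022  2.4369]
```

jog_arm([
  {"xyz": [-0.5, 0.75, 0.2], "twist": [0, 0, 1], "grip": -1},
  {"xyz": [-0.9, 1.5, 0.5], "twist": [0, 0, 2], "grip": -1},
  {"xyz": [-1.09, 1.68, 0.8], "twist": [0, 0, 2.44], "grip": -1},
  {"xyz": [-1.09, 1.68, 0.8], "twist": [0, 0, 2.44], "grip": -1},
  {"xyz": [-1.09, 1.68, 0.8], "twist": [0, 0, 2.44], "grip": -1},
])

```text
clock: 1.98
position: [0.5464, -0.0455, 0.1898]
ee_rot: [-2.986, -0.971, 0.0]
force: [0.4, -0.6, 1.1]
width: 1.001
```

```bash
python3 -c "
from h import *
go(.547,-.049,.072,-.95)
T=wristT();im=arm.get_image('wrist');cv2.imwrite('pics/w1.png',im)
i=np.linalg.inv(T);K=arm.camera_params('wrist')['mtx']
for P in((.547,-.049,.084),(.547,-.049,.032),(.533,-.1325,.032)):
  c=i[:3,:3]@P+i[:3,3];print((K@c/c[2])[:2])"
```

```text
t 1.975 pos [ 0.5464 -0.0455  0.1898] psi -0.9418403284941025 F [ 0.4443 -0.6077  1.0638] w 1.0007101099694424 q7 -0.626563260832538
xyz [-0.0264  0.0544  1.9637] twist [-0.0067 -0.0003  0.0468]
[257.8289 201.7496]
[257.5321 184.4939]
[315.7219 241.7988]
```

View pics/w1.png

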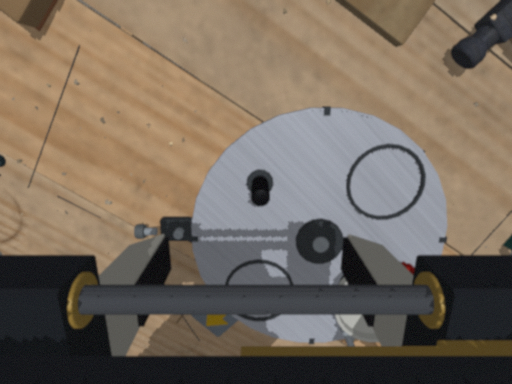

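Wrist view: peg top at (260,198) and hub at (319,241), both within 4 px of prediction. That puts the peg at about (0.549,-0.050) and the spindle at about (0.535,-0.134). The gripper can descend.

jog_arm([
  {"xyz": [0, 0.06, 0.6], "twist": [0, 0, 0.05], "grip": -1},
  {"xyz": [-0.01, 0.09, 1.3], "twist": [0, 0, 0.05], "grip": -1},
  {"xyz": [-0.01, 0.09, 1.9], "twist": [0, 0, 0.05], "grip": -1},
  {"xyz": [-0.01, 0.09, 2.16], "twist": [0, 0, 0.05], "grip": -1},
  {"xyz": [-0.01, 0.09, 2.16], "twist": [0, 0, 0.05], "grip": -0.2},
], force=15)

```text
clock: 2.65
position: [0.5494, -0.0511, 0.0602]
ee_rot: [-2.992, -0.956, 0.001]
force: [0.6, -0.4, 0.3]
width: 0.932
```

jog_arm([
  {"xyz": [0, 0, 0], "twist": [0, 0, 0], "grip": 0.2},
  {"xyz": [0, 0, 0], "twist": [0, 0, 0], "grip": 0.5},
  {"xyz": [0, 0, 0], "twist": [0, 0, 0], "grip": 0.8},
  {"xyz": [0, 0, 0], "twist": [0, 0, 0], "grip": 1},
  {"xyz": [0, 0, 0], "twist": [0, 0, 0], "grip": 1},
], force=15)

```text
clock: 3.28
position: [0.5496, -0.0519, 0.0602]
ee_rot: [-2.993, -0.954, -0.0]
force: [-0.2, -1.1, -0.6]
width: 0.395
```

```bash
cat > arc.py <<'E'
from h import *
S=np.array([.535,-.1338]);yw=-.163
s=arm.observe();M=R.from_rotvec(s["ee_rot"]).as_matrix();p=s["position"]
go(*p,-.95)
d=p[:2]-S;a=np.arctan2(d[1],d[0]);print("r",np.hypot(*d),"joint",yw+np.pi/2-a)
for k in range(0,91,3):
    b=yw+np.pi/2-np.radians(k)
    q=np.r_[S+.085*np.array([np.cos(b),np.sin(b)]),.060]
    print(k,np.round(M.T@(q-p)/.06,2))
E
python3 arc.py
```

```text
t 3.275 pos [ 0.5496 -0.0519  0.0602] psi -0.9539932241269798 F [-0.1683 -1.0858 -0.5732] w 0.39464739415128725 q7 -0.49149680508316457
xyz [0. 0. 0.] twist [ 0.0002 -0.0007 -0.0229]
r 0.08320818377045552 joint 0.012883512660057272
0 [ 0.01 -0.03  0.  ]
3 [0.06 0.02 0.  ]
6 [0.11 0.08 0.  ]
9 [0.15 0.13 0.  ]
12 [0.2 0.2 0. ]
15 [0.24 0.26 0.  ]
18 [0.27 0.32 0.  ]
21 [0.3  0.39 0.  ]
24 [0.33 0.46 0.  ]
27 [0.36 0.53 0.  ]
30 [0.38 0.6  0.  ]
33 [0.4  0.67 0.  ]
36 [0.41 0.74 0.  ]
39 [0.42 0.82 0.  ]
42 [0.43 0.89 0.  ]
45 [0.43 0.97 0.  ]
48 [0.43 1.04 0.  ]
51 [0.42 1.11 0.  ]
54 [0.41 1.19 0.  ]
57 [0.4  1.26 0.  ]
60 [0.38 1.33 0.  ]
63 [0.36 1.4  0.  ]
66 [0.34 1.47 0.  ]
69 [0.31 1.54 0.  ]
72 [0.28 1.61 0.  ]
75 [0.24 1.67 0.  ]
78 [0.2  1.74 0.  ]
81 [0.16 1.8  0.  ]
84 [0.12 1.86 0.  ]
87 [0.07 1.92 0.  ]
90 [0.02 1.97 0.  ]
```

jog_arm([
  {"xyz": [0, 0, 0], "grip": 1},
  {"xyz": [0, 0, 0], "grip": 1},
  {"xyz": [0, 0, 0], "grip": 1},
  {"xyz": [0, 0, 0], "grip": 1},
])

```text
invalid input at $.moves[0]: expected keys twist, xyz, grip
```

```bash
python3 arc.py | head -8
```

```text
t 3.275 pos [ 0.5496 -0.0519  0.0602] psi -0.9539932241269798 F [-0.1683 -1.0858 -0.5732] w 0.39464739415128725 q7 -0.49149680508316457
xyz [0. 0. 0.] twist [ 0.0002 -0.0007 -0.0229]
r 0.08320818377045552 joint 0.012883512660057272
0 [ 0.01 -0.03  0.  ]
3 [0.06 0.02 0.  ]
6 [0.11 0.08 0.  ]
9 [0.15 0.13 0.  ]
12 [0.2 0.2 0. ]
```

jog_arm([
  {"xyz": [0, 0, 0], "twist": [0, 0, 0], "grip": 1},
  {"xyz": [0, 0, 0], "twist": [0, 0, 0], "grip": 1},
  {"xyz": [0, 0, 0], "twist": [0, 0, 0], "grip": 1},
  {"xyz": [0, 0, 0], "twist": [0, 0, 0], "grip": 1},
])

```text
clock: 3.78
position: [0.5489, -0.0494, 0.06]
ee_rot: [-2.989, -0.955, 0.001]
force: [-2.4, 7.3, 4.8]
width: 0.17
```

```bash
python3 arc.py | head -12
```

```text
t 3.775 pos [ 0.5489 -0.0494  0.06  ] psi -0.9521844773079589 F [-2.4192  7.2891  4.7521] w 0.17041837695543713 q7 -0.49148061479552124
xyz [0. 0. 0.] twist [-0.0204 -0.0023 -0.0125]
r 0.08553335988812459 joint 3.845196126950334e-05
0 [-0.01  0.01 -0.  ]
3 [ 0.04  0.06 -0.  ]
6 [ 0.09  0.12 -0.  ]
9 [ 0.14  0.17 -0.  ]
12 [ 0.18  0.24 -0.  ]
15 [ 0.22  0.3  -0.  ]
18 [ 0.26  0.36 -0.  ]
21 [ 0.29  0.43 -0.  ]
24 [ 0.32  0.5  -0.  ]
```

Peg gripped (width 0.17, i.e. 15.7 mm; radius 85.5 mm, as expected). Starting the arc.

jog_arm([
  {"xyz": [0.02, -0.01, 0], "twist": [0, 0, 0], "grip": 1},
  {"xyz": [0.06, 0.02, 0], "twist": [0, 0, 0], "grip": 1},
  {"xyz": [0.11, 0.08, 0], "twist": [0, 0, 0], "grip": 1},
  {"xyz": [0.15, 0.13, 0], "twist": [0, 0, 0], "grip": 1},
  {"xyz": [0.2, 0.2, 0], "twist": [0, 0, 0], "grip": 1},
], force=20)

```text
clock: 4.4
position: [0.5651, -0.0528, 0.06]
ee_rot: [-2.989, -0.954, 0.003]
force: [-3.8, 5.9, 6.8]
width: 0.165
```

```bash
python3 arc.py | head -12
```

```text
t 4.4 pos [ 0.5651 -0.0528  0.06  ] psi -0.9531042904685829 F [-3.7847  5.9487  6.8269] w 0.16457448171136915 q7 -0.4922633971104564
xyz [0. 0. 0.] twist [-0.0228  0.0025 -0.0178]
r 0.08644733836159844 joint 0.19257802815499514
0 [-0.19 -0.2   0.  ]
3 [-0.14 -0.14  0.  ]
6 [-0.09 -0.09  0.  ]
9 [-0.05 -0.03  0.  ]
12 [-0.01  0.03 -0.  ]
15 [ 0.03  0.1  -0.  ]
18 [ 0.07  0.16 -0.  ]
21 [ 0.1   0.23 -0.  ]
24 [ 0.13  0.3  -0.  ]
```

jog_arm([
  {"xyz": [0.04, 0.06, 0], "twist": [0, 0, 0], "grip": 1},
  {"xyz": [0.07, 0.12, 0], "twist": [0, 0, 0], "grip": 1},
  {"xyz": [0.1, 0.19, 0], "twist": [0, 0, 0], "grip": 1},
  {"xyz": [0.13, 0.26, 0], "twist": [0, 0, 0], "grip": 1},
  {"xyz": [0.16, 0.33, 0], "twist": [0, 0, 0], "grip": 1},
])

```text
clock: 5.03
position: [0.5857, -0.0617, 0.06]
ee_rot: [-2.988, -0.956, -0.001]
force: [-0.9, 9.7, 3.2]
width: 0.166
```

jog_arm([
  {"xyz": [0.02, 0.07, 0], "twist": [0, 0, 0], "grip": 1},
  {"xyz": [0.04, 0.14, 0], "twist": [0, 0, 0], "grip": 1},
  {"xyz": [0.05, 0.21, 0], "twist": [0, 0, 0], "grip": 1},
  {"xyz": [0.06, 0.29, 0], "twist": [0, 0, 0], "grip": 1},
  {"xyz": [0.07, 0.36, 0], "twist": [0, 0, 0], "grip": 1},
])

```text
clock: 5.65
position: [0.6023, -0.0778, 0.06]
ee_rot: [-2.99, -0.956, -0.002]
force: [1.5, 7.9, 0.8]
width: 0.171
```

```bash
python3 arc.py
```

```text
t 5.65 pos [ 0.6023 -0.0778  0.06  ] psi -0.9519806165986492 F [1.5254 7.8854 0.8485] w 0.17135231010338986 q7 -0.46549989381111007
xyz [0. 0. 0.] twist [-0.0119 -0.0129 -0.0114]
r 0.0876119372042451 joint 0.7137524548766253
0 [-0.46 -0.9   0.  ]
3 [-0.41 -0.84  0.  ]
6 [-0.36 -0.79  0.  ]
9 [-0.31 -0.73  0.  ]
12 [-0.27 -0.67  0.  ]
15 [-0.23 -0.6   0.  ]
18 [-0.2  -0.54  0.  ]
21 [-0.16 -0.47  0.  ]
24 [-0.14 -0.4   0.  ]
27 [-0.11 -0.33  0.  ]
30 [-0.09 -0.26  0.  ]
33 [-0.07 -0.19  0.  ]
36 [-0.06 -0.12  0.  ]
39 [-0.05 -0.04  0.  ]
42 [-0.04  0.03  0.  ]
45 [-0.04  0.1  -0.  ]
48 [-0.04  0.18 -0.  ]
51 [-0.05  0.25 -0.  ]
54 [-0.06  0.33 -0.  ]
57 [-0.07  0.4  -0.  ]
60 [-0.09  0.47 -0.  ]
63 [-0.11  0.54 -0.  ]
66 [-0.13  0.61 -0.  ]
69 [-0.16  0.68 -0.  ]
72 [-0.19  0.75 -0.  ]
75 [-0.23  0.81 -0.  ]
78 [-0.27  0.88 -0.  ]
81 [-0.31  0.94 -0.  ]
84 [-0.35  1.   -0.  ]
87 [-0.4   1.05 -0.  ]
90 [-0.45  1.11 -0.  ]
```

jog_arm([
  {"xyz": [0, 0.07, 0], "twist": [0, 0, 0], "grip": 1},
  {"xyz": [0, 0.15, 0], "twist": [0, 0, 0], "grip": 1},
  {"xyz": [-0.01, 0.22, 0], "twist": [0, 0, 0], "grip": 1},
  {"xyz": [-0.02, 0.3, 0], "twist": [0, 0, 0], "grip": 1},
  {"xyz": [-0.03, 0.37, 0], "twist": [0, 0, 0], "grip": 1},
])

```text
clock: 6.28
position: [0.613, -0.1, 0.06]
ee_rot: [2.993, 0.953, 0.0]
force: [2.0, 2.0, -2.0]
width: 0.168
```

jog_arm([
  {"xyz": [-0.02, 0.07, 0], "twist": [0, 0, 0], "grip": 1},
  {"xyz": [-0.04, 0.14, 0], "twist": [0, 0, 0], "grip": 1},
  {"xyz": [-0.06, 0.21, 0], "twist": [0, 0, 0], "grip": 1},
  {"xyz": [-0.09, 0.28, 0], "twist": [0, 0, 0], "grip": 1},
  {"xyz": [-0.12, 0.35, 0], "twist": [0, 0, 0], "grip": 1},
])

```text
clock: 6.9
position: [0.6188, -0.1215, 0.06]
ee_rot: [2.993, 0.953, -0.001]
force: [1.8, 1.0, -2.5]
width: 0.162
```

```bash
python3 arc.py|(head -3;tail -7)
python3 -c "
from h import *
from scipy.optimize import least_squares
P=np.array([[.5489,-.0494],[.5651,-.0528],[.5857,-.0617],[.6023,-.0778],arm.observe()['position'][:2]])
print(least_squares(lambda c:np.hypot(*(P-c).T)-.085,[.535,-.134]).x)"
```

```text
t 6.9 pos [ 0.6188 -0.1215  0.06  ] psi -0.9542699214114774 F [ 1.7757  1.0082 -2.4903] w 0.16160708031796284 q7 -0.41433239687182477
xyz [0. 0. 0.] twist [-0.0008  0.0029 -0.0245]
r 0.08471764298087846 joint 1.2622926594614219
[ 0.5357 -0.1321]
```

jog_arm([
  {"xyz": [-0.04, 0.06, 0], "twist": [0, 0, 0], "grip": 1},
  {"xyz": [-0.08, 0.13, 0], "twist": [0, 0, 0], "grip": 1},
  {"xyz": [-0.12, 0.19, 0], "twist": [0, 0, 0], "grip": 1},
  {"xyz": [-0.15, 0.23, 0], "twist": [0, 0, 0], "grip": 1},
  {"xyz": [-0.18, 0.27, 0], "twist": [0, 0, 0], "grip": 1},
])

```text
clock: 7.52
position: [0.6195, -0.1406, 0.06]
ee_rot: [-2.993, -0.953, 0.0]
force: [0.2, -0.1, -5.0]
width: 0.17
```

jog_arm([
  {"xyz": [-0.02, 0.03, 0], "twist": [0, 0, 0], "grip": 1},
  {"xyz": [-0.04, 0.05, 0], "twist": [0, 0, 0], "grip": 1},
  {"xyz": [-0.06, 0.07, 0], "twist": [0, 0, 0], "grip": 1},
  {"xyz": [-0.08, 0.09, 0], "twist": [0, 0, 0], "grip": 1},
  {"xyz": [-0.1, 0.11, 0], "twist": [0, 0, 0], "grip": 1},
])

```text
clock: 8.15
position: [0.619, -0.146, 0.06]
ee_rot: [-2.989, -0.956, -0.002]
force: [0.7, 10.8, -2.7]
width: 0.169
```

```bash
python3 arc.py|head -3
```

```text
t 8.15 pos [ 0.619 -0.146  0.06 ] psi -0.9517426609889965 F [ 0.6997 10.8343 -2.66  ] w 0.1692988794851573 q7 -0.3743723225966796
xyz [0. 0. 0.] twist [-0.0195 -0.0128 -0.01  ]
r 0.0849324965164582 joint 1.5522424165337565
```

The stop is reached (reaction force 10.8 N, joint about 1.56). Releasing and rising.

jog_arm([
  {"xyz": [0.02, -0.03, 0], "twist": [0, 0, 0], "grip": 0.6},
  {"xyz": [0.02, -0.03, 0], "twist": [0, 0, 0], "grip": 0.2},
  {"xyz": [0.02, -0.03, 0], "twist": [0, 0, 0], "grip": -0.2},
  {"xyz": [0.02, -0.03, 0], "twist": [0, 0, 0], "grip": -0.2},
  {"xyz": [0.02, -0.03, 0], "twist": [0, 0, 0], "grip": -0.2},
])

```text
clock: 8.78
position: [0.6185, -0.1473, 0.0602]
ee_rot: [2.993, 0.953, 0.0]
force: [0.2, -0.7, 0.2]
width: 0.575
```

jog_arm([
  {"xyz": [0, 0, -0.4], "twist": [0, 0, 0], "grip": -0.2},
  {"xyz": [0, 0, -1.1], "twist": [0, 0, 0], "grip": -0.4},
  {"xyz": [0, 0, -2], "twist": [0, 0, 0], "grip": -0.5},
  {"xyz": [0, 0, -2.8], "twist": [0, 0, 0], "grip": -0.5},
  {"xyz": [0, 0, -3.2], "twist": [0, 0, 0], "grip": -0.5},
])

```text
clock: 9.4
position: [0.6193, -0.1478, 0.2552]
ee_rot: [2.992, 0.953, 0.005]
force: [0.2, 0.0, 0.1]
width: 0.75
```

Run:
```python
from h import *
go(.4516,-.1192,.24,-.163)
t=arm.get_image("top");s=arm.get_image("side")
cv2.imwrite("pics/c2.png",np.hstack([cv2.resize(t[160:285,205:330],None,fx=3.2,fy=3.2),cv2.resize(s[130:255,215:340],None,fx=3.2,fy=3.2)]))
```

```text
t 9.4 pos [ 0.6193 -0.1478  0.2552] psi -0.954296020423645 F [0.1871 0.0025 0.1165] w 0.7497359687558265 q7 -0.4978051663429907
xyz [-2.0054 -2.0046  0.2429] twist [ 0.0198 -0.0083 -4.5338]
```

View pics/c2.png

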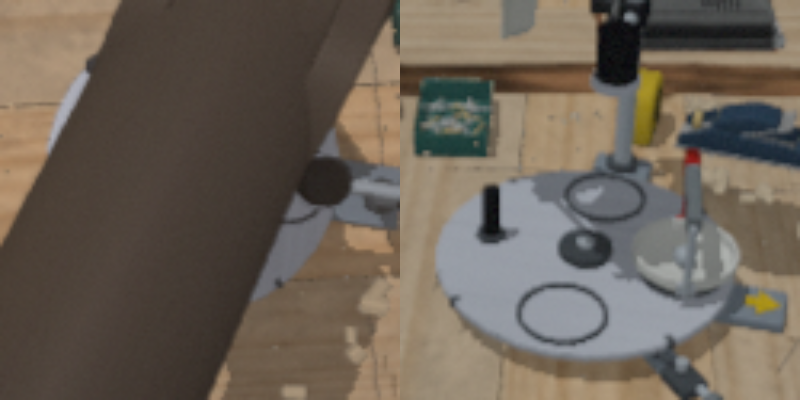

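The table is at the next click: dish in front, ball centred at about (685,255) in the crop, red end away from the side camera. Now over the dish.

jog_arm([
  {"xyz": [-0.5, -0.5, 0.05], "twist": [0, 0, -0.9], "grip": -0.7},
  {"xyz": [-1, -1, 0.1], "twist": [0, 0, -1.8], "grip": -0.7},
  {"xyz": [-1.5, -1.5, 0.15], "twist": [0, 0, -2.7], "grip": -0.7},
  {"xyz": [-2, -2, 0.2], "twist": [0, 0, -3.6], "grip": -0.7},
  {"xyz": [-2, -2, 0.24], "twist": [0, 0, -4.53], "grip": -0.7},
])

```text
clock: 10.12
position: [0.4476, -0.118, 0.2367]
ee_rot: [-2.388, -2.037, 0.001]
force: [1.4, -0.7, 0.7]
width: 0.85
```

jog_arm([
  {"xyz": [0, 0, 0], "twist": [0, 0, 0], "grip": -0.7},
  {"xyz": [0, 0, 0], "twist": [0, 0, 0], "grip": -0.7},
])

```text
clock: 10.38
position: [0.4514, -0.1187, 0.2374]
ee_rot: [-2.399, -2.028, 0.001]
force: [-0.0, -0.6, 1.0]
width: 0.849
```

Run:
```python
from h import *
go(.4516,-.1192,.108,-.163)
T=wristT();np.save("T2.npy",T);im=arm.get_image('wrist');cv2.imwrite('pics/w2.png',im)
i=np.linalg.inv(T);K=arm.camera_params('wrist')['mtx']
c=i[:3,:3]@(.4516,-.1192,.125)+i[:3,3];print((K@c/c[2])[:2])
```

```text
t 10.375 pos [ 0.4514 -0.1187  0.2374] psi -0.16703937012003062 F [-0.0274 -0.6305  0.9766] w 0.8487144993747618 q7 0.1134589371053374
xyz [-0.0068  0.0049  2.1569] twist [-0.002   0.0018 -0.0231]
[253.6548 196.3281]
```

View pics/w2.png

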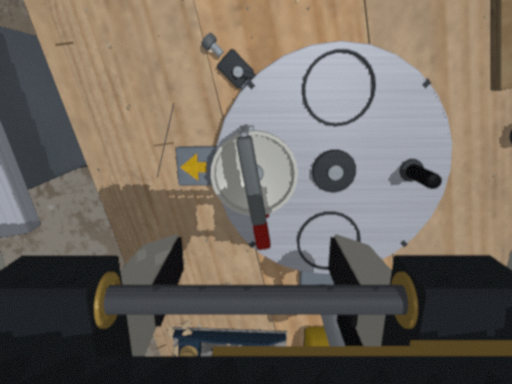

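The whole handle bar is visible, from its grey end at about (245,137) to its red end at about (263,247). Hub is at (334,171), peg at (410,168), arrow at (193,167).

Run:
```python
from h import *
T=np.load("T2.npy")
im=cv2.imread("pics/w2.png");h=cv2.cvtColor(im,cv2.COLOR_BGR2HSV)
r=(((h[...,0]<6)|(h[...,0]>174))&(h[...,1]>120)).astype(np.uint8)
print(blobs(r,(235,215,285,256)))
a=ray("wrist",(245,138),.125,T);b=ray("wrist",(263.5,246.5),.125,T)
d=b-a;m=(a+b)/2;yaw=np.arctan2(d[1],d[0]);print(a,b,np.hypot(*d[:2]),"mid",m,"dish yaw",yaw)
hub=ray("wrist",(334,171),.036,T);ar=ray("wrist",(193,167),.01,T);e=hub-ar;print("hub",hub,"ind yaw",np.arctan2(e[1],e[0]))
psi=yaw+np.pi/2;print("psi",psi);go(m[0],m[1],.108,psi)
```

```text
[((np.float64(261.4), np.float64(236.1)), [254, 223, 16, 26, 314])]
[ 0.453  -0.0708  0.125 ] [ 0.4524 -0.1658  0.125 ] 0.09494347304297897 mid [ 0.4527 -0.1183  0.125 ] dish yaw -1.577313994420089
hub [ 0.5372 -0.1331  0.036 ] ind yaw -0.15832560609274515
psi -0.006517667625192347
t 10.425 pos [ 0.4515 -0.1188  0.2374] psi -0.1664187194830793 F [ 0.0684 -0.0205  0.1889] w 0.8497229094620837 q7 0.11401727616933582
xyz [0.012  0.0181 2.1575] twist [-0.0021  0.0025 -0.9162]
```

jog_arm([
  {"xyz": [0.01, 0.02, 0.1], "twist": [0, 0, -0.92], "grip": -0.6},
  {"xyz": [0.01, 0.02, 0.7], "twist": [0, 0, -0.92], "grip": -0.5},
  {"xyz": [0.01, 0.02, 1.4], "twist": [0, 0, -0.92], "grip": -0.4},
  {"xyz": [0.01, 0.02, 1.95], "twist": [0, 0, -0.92], "grip": -0.2},
  {"xyz": [0.01, 0.02, 2.15], "twist": [0, 0, -0.92], "grip": 0},
], force=10)

```text
clock: 11.05
position: [0.4517, -0.1183, 0.107]
ee_rot: [-2.225, -2.215, 0.004]
force: [-0.1, -0.3, -0.0]
width: 0.542
```

jog_arm([
  {"xyz": [0, 0, 0], "twist": [0, 0, 0], "grip": 0.3},
  {"xyz": [0, 0, 0], "twist": [0, 0, 0], "grip": 0.5},
  {"xyz": [0, 0, 0], "twist": [0, 0, 0], "grip": 0.6},
  {"xyz": [0, 0, 0], "twist": [0, 0, 0], "grip": 0.6},
  {"xyz": [0, 0, 0], "twist": [0, 0, 0], "grip": 0.6},
])

```text
clock: 11.68
position: [0.4524, -0.1182, 0.109]
ee_rot: [2.225, 2.218, 0.001]
force: [-0.7, 0.1, 0.3]
width: 0.199
```

Run:
```python
from h import *
go(.4527,-.1183,.108,-.0065)
t=arm.get_image("wrist");s=arm.get_image("side")
cv2.imwrite("pics/c3.png",np.hstack([cv2.resize(t[100:350,130:380],None,fx=1.6,fy=1.6),cv2.resize(s[130:255,250:375],None,fx=3.2,fy=3.2)]))
```

```text
t 11.675 pos [ 0.4524 -0.1182  0.109 ] psi -0.0028550240222341 F [-0.7377  0.1132  0.2624] w 0.19902528796040597 q7 0.41678032743783666
xyz [-0.0015  0.0042  0.0165] twist [ 0.0015 -0.0011  0.0209]
```

View pics/c3.png

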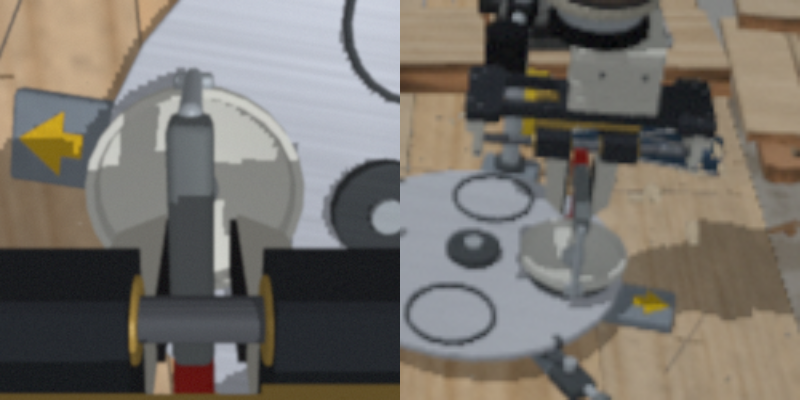

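The fingers straddle the bar with the bar centred and vertical in the wrist view (x about 192 in the crop, jaw centre about 198). Time to close on it.

jog_arm([
  {"xyz": [0, 0.0, 0], "twist": [0, 0, 0], "grip": 0.7},
  {"xyz": [0, 0, 0], "twist": [0, 0, 0], "grip": 0.75},
  {"xyz": [0, 0, 0], "twist": [0, 0, 0], "grip": 0.85},
  {"xyz": [0, 0, 0], "twist": [0, 0, 0], "grip": 1},
  {"xyz": [0, 0, 0], "twist": [0, 0, 0], "grip": 1},
], force=15)

```text
clock: 12.4
position: [0.4525, -0.1182, 0.1087]
ee_rot: [-2.225, -2.218, 0.0]
force: [0.1, 0.2, -3.3]
width: 0.138
```

jog_arm([
  {"xyz": [0, 0, 0], "twist": [0, 0, 0], "grip": 1},
  {"xyz": [0, 0, 0], "twist": [0, 0, 0], "grip": 1},
  {"xyz": [0, 0, -0.02], "twist": [0, 0, 0], "grip": 1},
  {"xyz": [0, 0, -0.04], "twist": [0, 0, 0], "grip": 1},
  {"xyz": [0, 0, -0.08], "twist": [0, 0, 0], "grip": 1},
], force=25)

```text
clock: 13.02
position: [0.4525, -0.1183, 0.1136]
ee_rot: [-2.225, -2.218, 0.0]
force: [-0.1, -0.5, -2.9]
width: 0.141
```

Gripped: 12.9 mm opening, with the weight carried. Lifting smoothly.

jog_arm([
  {"xyz": [0, 0, -0.06], "twist": [0, 0, 0], "grip": 1},
  {"xyz": [0, 0, -0.13], "twist": [0, 0, 0], "grip": 1},
  {"xyz": [0, 0, -0.21], "twist": [0, 0, 0], "grip": 1},
  {"xyz": [0, 0, -0.3], "twist": [0, 0, 0], "grip": 1},
  {"xyz": [0, 0, -0.4], "twist": [0, 0, 0], "grip": 1},
])

```text
clock: 13.65
position: [0.4525, -0.1183, 0.1379]
ee_rot: [2.225, 2.218, 0.0]
force: [0.1, -1.2, -1.9]
width: 0.142
```

jog_arm([
  {"xyz": [0, 0, -0.1], "twist": [0, 0, 0], "grip": 1},
  {"xyz": [0, 0, -0.2], "twist": [0, 0, 0], "grip": 1},
  {"xyz": [0, 0, -0.3], "twist": [0, 0, 0], "grip": 1},
  {"xyz": [0, 0, -0.4], "twist": [0, 0, 0], "grip": 1},
  {"xyz": [0, 0, -0.5], "twist": [0, 0, 0], "grip": 1},
])

```text
clock: 14.28
position: [0.4525, -0.1183, 0.1679]
ee_rot: [-2.225, -2.218, -0.0]
force: [0.1, 0.1, -1.2]
width: 0.138
```

jog_arm([
  {"xyz": [0, 0, -0.1], "twist": [0, 0, 0], "grip": 1},
  {"xyz": [0, 0, -0.2], "twist": [0, 0, 0], "grip": 1},
  {"xyz": [0, 0, -0.28], "twist": [0, 0, 0], "grip": 1},
  {"xyz": [0, 0, -0.34], "twist": [0, 0, 0], "grip": 1},
  {"xyz": [0, 0, -0.38], "twist": [0, 0, 0], "grip": 1},
])

```text
clock: 14.9
position: [0.4525, -0.1182, 0.1905]
ee_rot: [2.224, 2.218, 0.0]
force: [0.4, 0.4, -2.8]
width: 0.14
```

Run:
```python
from h import *
go(.4525,-.1183,.191,-.0065-1.726)
t=arm.get_image("wrist");s=arm.get_image("side")
cv2.imwrite("pics/c4.png",np.hstack([cv2.resize(t[100:350,130:380],None,fx=1.6,fy=1.6),cv2.resize(s[130:255,250:375],None,fx=3.2,fy=3.2)]))
```

```text
t 14.9 pos [ 0.4525 -0.1182  0.1905] psi -0.0027481565062624914 F [ 0.3988  0.411  -2.7789] w 0.14040109156287497 q7 0.3190484714763868
xyz [-0.001  -0.0003 -0.008 ] twist [ 0.0002 -0.0007  9.9107]
```

View pics/c4.png

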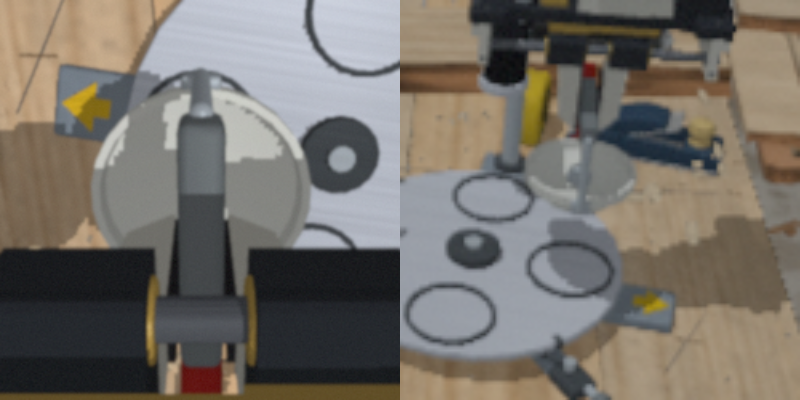

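Dish lifted level, clear of the nest, ball centred. Next the clockwise turn, +9.9 units of 10°.

jog_arm([
  {"xyz": [0, 0, 0], "twist": [0, 0, 0.15], "grip": 1},
  {"xyz": [0, 0, 0], "twist": [0, 0, 0.4], "grip": 1},
  {"xyz": [0, 0, 0], "twist": [0, 0, 0.75], "grip": 1},
  {"xyz": [0, 0, 0], "twist": [0, 0, 1.15], "grip": 1},
  {"xyz": [0, 0, 0], "twist": [0, 0, 1.55], "grip": 1},
])

```text
clock: 15.62
position: [0.4524, -0.1182, 0.1901]
ee_rot: [-2.506, -1.894, 0.0]
force: [-1.0, -0.2, -2.4]
width: 0.143
```

jog_arm([
  {"xyz": [0, 0, 0], "twist": [0, 0, 0.4], "grip": 1},
  {"xyz": [0, 0, 0], "twist": [0, 0, 0.8], "grip": 1},
  {"xyz": [0, 0, 0], "twist": [0, 0, 1.2], "grip": 1},
  {"xyz": [0, 0, 0], "twist": [0, 0, 1.6], "grip": 1},
  {"xyz": [0, 0, 0], "twist": [0, 0, 2], "grip": 1},
])

```text
clock: 16.25
position: [0.4524, -0.1182, 0.1902]
ee_rot: [-2.797, -1.43, 0.0]
force: [-0.4, -0.2, -2.9]
width: 0.14
```

Run:
```python
from h import *
go(.4525,-.1183,.191,-.0065-1.726);print(arm.observe()["joints"])
```

```text
t 16.25 pos [ 0.4524 -0.1182  0.1902] psi -0.6258219153648598 F [-0.3535 -0.235  -2.9052] w 0.14001418504656285 q7 -0.25029948452917494
xyz [ 0.0002  0.0022 -0.014 ] twist [-0.0007  0.0016  6.3408]
[-0.3989  0.2557  0.6657  2.0448 -0.2     0.904  -0.2503]
```

jog_arm([
  {"xyz": [0, 0, 0], "twist": [0, 0, 0.4], "grip": 1},
  {"xyz": [0, 0, 0], "twist": [0, 0, 0.8], "grip": 1},
  {"xyz": [0, 0, 0], "twist": [0, 0, 1.2], "grip": 1},
  {"xyz": [0, 0, 0], "twist": [0, 0, 1.6], "grip": 1},
  {"xyz": [0, 0, 0], "twist": [0, 0, 2], "grip": 1},
])

```text
clock: 16.88
position: [0.4524, -0.1182, 0.1902]
ee_rot: [-3.003, -0.922, 0.0]
force: [-0.1, 0.1, -2.6]
width: 0.139
```

jog_arm([
  {"xyz": [0, 0, 0], "twist": [0, 0, 0.4], "grip": 1},
  {"xyz": [0, 0, 0], "twist": [0, 0, 0.8], "grip": 1},
  {"xyz": [0, 0, 0], "twist": [0, 0, 1.2], "grip": 1},
  {"xyz": [0, 0, 0], "twist": [0, 0, 1.6], "grip": 1},
  {"xyz": [0, 0, 0], "twist": [0, 0, 2], "grip": 1},
])

```text
clock: 17.5
position: [0.4524, -0.1182, 0.1902]
ee_rot: [-3.118, -0.387, 0.0]
force: [0.4, -0.0, -2.1]
width: 0.137
```

jog_arm([
  {"xyz": [0, 0, 0], "twist": [0, 0, 0.4], "grip": 1},
  {"xyz": [0, 0, 0], "twist": [0, 0, 0.8], "grip": 1},
  {"xyz": [0, 0, 0], "twist": [0, 0, 1.2], "grip": 1},
  {"xyz": [0, 0, 0], "twist": [0, 0, 1.5], "grip": 1},
  {"xyz": [0, 0, 0], "twist": [0, 0, 1.7], "grip": 1},
])

```text
clock: 18.12
position: [0.4524, -0.1181, 0.1902]
ee_rot: [3.141, -0.076, -0.0]
force: [0.9, -0.9, -1.9]
width: 0.138
```

Run:
```python
from h import *
go(.4525,-.1183,.191,-.0065-1.726)
```

```text
t 18.125 pos [ 0.4524 -0.1181  0.1902] psi -1.6192549903094786 F [ 0.8645 -0.8797 -1.8533] w 0.13772169288243438 q7 -1.1236899285871218
xyz [ 0.0014  0.0025 -0.0134] twist [0.0002 0.0013 0.6488]
```

jog_arm([
  {"xyz": [0, 0, 0], "twist": [0, 0, 0.15], "grip": 1},
  {"xyz": [0, 0, 0], "twist": [0, 0, 0.3], "grip": 1},
  {"xyz": [0, 0, 0], "twist": [0, 0, 0.45], "grip": 1},
  {"xyz": [0, 0, 0], "twist": [0, 0, 0.5], "grip": 1},
  {"xyz": [0, 0, 0], "twist": [0, 0, 0.5], "grip": 1},
])

```text
clock: 18.75
position: [0.4525, -0.1183, 0.1903]
ee_rot: [3.135, -0.21, 0.0]
force: [0.0, -0.6, -2.8]
width: 0.144
```

jog_arm([
  {"xyz": [0, 0, 0], "twist": [0, 0, 0], "grip": 1},
  {"xyz": [0, 0, 0], "twist": [0, 0, 0], "grip": 1},
  {"xyz": [0, 0, 0], "twist": [0, 0, 0], "grip": 1},
  {"xyz": [0, 0, 0], "twist": [0, 0, 0], "grip": 1},
  {"xyz": [0, 0, 0], "twist": [0, 0, 0], "grip": 1},
])

```text
clock: 19.38
position: [0.4525, -0.1183, 0.1903]
ee_rot: [-3.135, 0.21, -0.0]
force: [0.7, 0.7, -2.6]
width: 0.14
```

Run:
```python
from h import *
go(.4525,-.1183,.191,-.0065-1.726)
t=arm.get_image("wrist");s=arm.get_image("side")
cv2.imwrite("pics/c5.png",np.hstack([cv2.resize(t[60:310,130:380],None,fx=1.6,fy=1.6),cv2.resize(s[130:255,250:375],None,fx=3.2,fy=3.2)]))
```

```text
t 19.375 pos [ 0.4525 -0.1183  0.1903] psi -1.7044902422417383 F [ 0.69    0.7189 -2.5972] w 0.13967012557930028 q7 -1.195165279045752
xyz [-0.      0.0007 -0.0111] twist [-0.0002 -0.0003  0.1605]
```

View pics/c5.png

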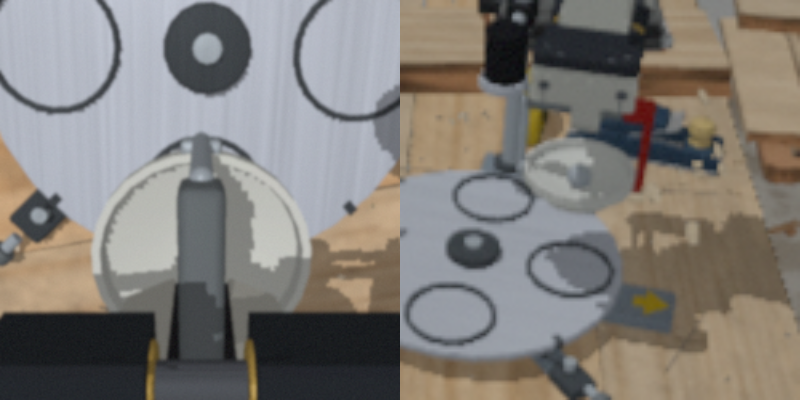

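The red end points along the arrow, with the bar in line with the hub in the wrist view. The ball at about (578,172) is near the dish centre at about (581,173), and the dish is level. Handing in.

```bash
python3 -c "
from cell import arm
print(arm.sign_off())"
```

```text
the job is handed in; nothing more can be done
None
```

The table is indexed to its next click position. The dish is lifted straight out by its bar and turned clockwise in the air, and the arm is still holding it there. I handed the job in at about 19.4 s; the sign-off reports no verdict.

- **Indexing:** I drove the peg along its arc until it met the stop. The reaction force was about 11 N and the joint angle came out near 1.55–1.57 rad. After release, the side picture showed the dish in front by the arrow.
- **Lift:** the dish hangs about 8 cm above the disc, within a few mm of the unload spot. The bar is held at 12.9 mm opening with 25 N, and the wrist reads about 2.6 N downward, roughly the weight of dish and ball.
- **Turn:** the turn was about 97.5°, not exactly 90°, because the dish had started slightly askew in its nest. By tool angle, the red end is within about 2° of the yellow arrow's direction, and in the last picture the bar lines up with the hub.
- **Ball and level:** in the last side picture the ball sits about 1 mm off the dish's middle by eye, and the dish looks level. I judged both from the pictures, not by a computed position.
- **Surroundings:** I saw no contact with the bystanders or the lens. I did not measure the bystanders' positions again at the end.

No check failed. The only refused input was one move call with missing keys, which moved nothing.

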